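Open the tape feeder for threading

ROBOT

A 7-joint arm with a two-finger parallel gripper is mounted at the origin on a cart in front of the work surface, level with it; the furniture and walls round the work are solid. World frame = base frame: x ahead of the robot, y to its left, z up, the work surface at z = 0. Lengths are in m, angles in rad, forces in N, time in s.
With the tool pointing down it reaches from about 0.425 to 0.825 m from the base axis. Payload 3.6 kg.
Tool frame: the origin (TCP) lies at the very end of the fingers, on their centre line; the grasp point (between the pads) lies 19 mm behind it; z points along the fingers, y is the line along which they close (so a half turn about z gives the same grasp; the last joint's range is limited). The gripper opens to 93 mm and grips with 3 to 60 N. Pads are 15 mm wide; open, the fingers measure 128 mm over their backs; the gripper's body (75 mm by 188 mm) begins 65 mm behind the grasp point.
Start: joints at [1.147, 0.615, -0.013, 1.423, 0.008, 1.103, -0.04], TCP at [0.251, -0.599, 0.219] pointing down, gripper open.
Joint ranges: [-3.12, 3.12], [-0.3, 2.06], [-1.34, 1.32], [0.26, 2.42], [-1.36, 4.5], [0.01, 1.98], [-2.84, 2.84]. Speed limits (rad/s): [2.79, 2.79, 3.14, 3.14, 3.14, 3.14, 3.14].

INTERFACE

Orientations are given as a unit quaternion [x, y, z, w].
In Python, from cell import bot, capture, get_calibration, spotter gives the robot as it stands.
- The arm moves only by the tool step_arm, never from a script. Its argument "series" is a list of rows, each an object of numbers: "tx", "ty", "tz": the shift along the tool's x, y, z in cm; "roll": the turn about the tool's z in degrees; "jaw": the opening, from 0 (shut) to 1 (fully open). In form: [{"tx": .., "ty": .., "tz": .., "roll": .., "jaw": ..}, ...]. A call has exactly 5 rows; each row is the pose to reach, as a shift and turn from the pose commanded when the call began, along the tool's axes at that moment; what a row does not reach only later rows make up. A row lasts 1/12 s, in which the tool goes at most 41.7 mm and 7.16 degrees, less where a joint would pass 70% of its speed; a pose out of reach is approached as far as the arm can. A call with a gripper value outside its range is refused whole. The fingers move at their own pace and stop on an object; the grip force is fixed at half the most. Time passes only in rows, so rows that repeat a pose let the fingers close, or fill a call up. It gives the time, the measured TCP pose, the force, the opening and the grip force at its end, in the units of the state.
- bot.get_obs(): the state, without advancing time (a new reading comes with each control period).
- capture(name): name is "side" or "top"; returns the picture (420x560x3 uint8, red, green, blue); there is no depth.
- get_calibration(name): a dict with "camera_matrix" (3x3 intrinsics, pixels), "R" (3x3) and "t" (3): a world point X has camera coordinates R X + t. Camera axes: x right, y down, z forward; pixel columns grow to the right and rows downward; lengths in m; the calibration is good to about 2 mm. A picture is of the moment at which its call begins. get_calibration takes no time and is no camera call.
- bot.hand_in(): hands the job in; it is judged then, once.
Trained networks look in the newest picture that a camera, given by its name, has taken for a name from the list of things; names that differ only in an ending like _2 or _b are one class to them, and where a whole thing is asked for, a point or a joint stands for the part that bears it (a point fixed in the world has none). Each returns a list of dicts, best first, with "score" (0 to 1); they miss things now and then, are a little off and sometimes report something else, mostly with a low value. They report only what shows in the picture. A call takes as long as a camera call.
- spotter.look_for(camera, label): "location" ([column, row] in pixels, amid what is visible of it).
- spotter.outline_of(camera, label): "pixels" (420x560 bool, what is visible of it) and "location" ([column, row] in pixels, amid what is visible of it).
The state is a dict: "clock": time; "joints": joint angles; "joint_vel": joint speeds; "tau": joint torques, N m; "tcp_pos": TCP position; "ee_rot": TCP orientation; "wrist_force": force on the tool from outside, world axes, zero at the start; "torque": the same for the moment, N m; "finger_gap": finger opening in m; "finger_force": force on a finger pad.
Only numpy, scipy, OpenCV 4.12 (cv2) and the standard library are available. Lean on these libraries where they do the work, as an engineer would, in place of code of your own. Each camera call takes 0.05 s, during which the arm holds its last target. There are 200 camera calls.

TASK

Make the tape feeder ready for threading: pull its brake trigger fully in against the upright grip and let it spring right out again, then swing the sprung tension arm by its upright post all the way to its far stop and hold it there, without letting it snap back. Finish while still holding the arm against the stop with the gripper (do not let go), and leave the things lying about where they are.

Things in the scene. Friction and masses are not known exactly. Their poses are not given: they have to be found in the camera images.
- feeder: Tape feeder fixed to the worktop: grey plate 180 x 310 x 10 mm with a flat tape roll in the middle, upright grey brake grip with trigger at the right (-y), sprung tension arm at the left (+y). Origin: centre of the underside; x away from the robot, y left (yaw within 0.3 rad). Besides grip, trigger, arm post and the hanger over the pivot (73 mm high), all is under 50 mm high.
- grip_top (a point): Centre of the top of the fixed upright brake grip: grey post 26 mm (feeder x) by 22 mm (feeder y), top 110 mm above the worktop, straight down to 22 mm.
- trigger_top (a point): Top end (107 mm above the worktop) of the brake trigger: steel strip 22 mm wide (feeder x), 8 mm thick (feeder y), upright on the grip's +y side (towards the roll), hinged at its foot 18 mm above the worktop. Released, its centre line is 33 mm from the grip's: 18 mm gap, 48 mm over both. Moves with the trigger. 85 mm above the worktop is a good height to squeeze both together from above.
- trigger (a joint): Trigger angle (rad): 0 = sprung out, 0.22 = fully in; grows as its upper end moves towards the grip (feeder -y), by 15 mm at 70 mm above the hinge (3 mm gap left). Axis: feeder x. It springs back by itself; at that height it needs 3 N to start, 8 N to be fully in.
- post_top (a point): Centre of the top of the tension arm's post, its handle: upright steel pin 14 mm in diameter at the arm's tip, free from 46 to 96 mm above the worktop (the arm's 18 mm wide upper plate lies below it). Moves with the arm and stays upright; can be pinched from above or pushed.
- pivot_axis (a point): Point on the vertical axis of the tension arm's hinge, 96 mm above the worktop; the post runs on a circle of 90 mm radius about it.
- post_at_stop (a point): Fixed point where the top of the post is when the arm is against its far stop (feeder frame x -11, y +39 mm); at rest the post is at x -30, y +131 mm.
- tension_arm (a joint): Arm angle about its vertical hinge (rad): 0 = sprung back on its rest pin, pointing at the robot and somewhat left; 1.10 = against the far stop pin. Grows anticlockwise seen from above, the post passing right (feeder -y) towards the roll. At the post the spring pushes back with about 3 N at rest, 8 N at the stop.
- eraser: Bystander: small eraser 21 x 34 x 13 mm lying on the feeder's base plate, near its front right corner.
- usb_stick: Bystander: USB stick 17 x 51 x 9 mm lying on the feeder's base plate, at its back edge between the tape roll and the hanger.
- bottle: Bystander: small dropper bottle, 34 mm across, 102 mm tall, to the left of the feeder.
- stapler: Bystander: stapler 36 x 128 x 65 mm, to the right of the feeder.
- glue_stick: Bystander: glue stick 27 x 96 x 27 mm lying to the front right of the feeder.
- sample_cup: Bystander: small white cup 34 mm across, 24 mm tall, to the left of the feeder.

How it is judged:
By the outcome, as a careful person would: the job done as asked, in the order asked, and still so for the second after the job is handed in, while the arm keeps its last pose, push and grip.
It also fails if it takes over 51 s, if anything falls off the work surface, if the arm or the gripper's body presses on something with over 40 N, if the wrist force passes 120 N, or if a joint passes its speed limit or range.

## Working session

There is one attempt and no reset: what is moved stays moved. The work goes in short steps, Python scripts to look and compute and a tool call to move; the robot and the scene stay as the last step left them, time stands still between calls to the robot, and variables do not carry over. Pictures are saved under pics/ and viewed, at most 10 in all, crops included, and the job is handed in when it is done.

Besides the shell and the picture viewer there is one more tool, called after "Emit:" as name(argument=value, ...), one argument or row to a line, values as JSON. step_arm: Moves the arm, as the interface text tells. Its arguments: {"type":"object","properties":{"series":{"type":"array","items":{"type":"object","properties":{"tx":{"type":"number"},"ty":{"type":"number"},"tz":{"type":"number"},"roll":{"type":"number"},"jaw":{"type":"number"}}}}},"required":["series"]}

```bash
mkdir -p pics; cat > h.py <<'E'
import numpy as np,cv2
from cell import bot,capture,get_calibration,spotter
def P(n):
    c=get_calibration(n);return np.array(c["camera_matrix"])@np.c_[np.array(c["R"]),np.array(c["t"])]
def tri(a,b):
    r=[]
    for n,(u,v) in (("top",a),("side",b)):
        p=P(n);r+=[u*p[2]-p[0],v*p[2]-p[1]]
    r=np.array(r);r/=np.linalg.norm(r[:,:3],axis=1)[:,None]
    X=np.linalg.lstsq(r[:,:3],-r[:,3],rcond=None)[0];return X,np.abs(r[:,:3]@X+r[:,3]).max()
def atz(n,uv,z):
    p=P(n);u,v=uv;A=np.array([u*p[2]-p[0],v*p[2]-p[1]])
    return np.linalg.solve(A[:,:2],-(A[:,2]*z+A[:,3]))
def proj(n,X):
    q=P(n)@np.r_[X,1];return q[:2]/q[2]
E
python3 - <<'E'
from h import *
print(bot.get_obs())
for n in("top","side"):
    cv2.imwrite(f"pics/{n}0.png",capture(n)[:,:,::-1])
    for l in ["grip_top","trigger_top","post_top","pivot_axis","post_at_stop","feeder","bottle","stapler"]:
        print(n,l,[(np.round(d["location"],1).tolist(),round(float(d["score"]),2)) for d in spotter.look_for(n,l)][:2])
E
```

```text
{'clock': 0.0, 'joints': array([ 1.1475035 ,  0.61591246, -0.01259476,  1.42489392,  0.00814732,
        1.10338697, -0.04041858]), 'joint_vel': array([ 0.00263422, -0.00015736,  0.00218355,  0.00161454, -0.00175919,
        0.00023044, -0.00035161]), 'tau': array([-1.51234185e-04, -4.58936405e+01,  2.08950355e-01, -1.65744281e+01,
       -6.10699947e-02,  2.04701041e-02,  2.34207155e-04]), 'tcp_pos': array([ 0.25088035, -0.59877667,  0.21748729]), 'ee_rot': array([ 9.80378017e-01,  1.97122599e-01, -2.95841313e-04, -1.24013735e-03]), 'wrist_force': array([ 0.04778576, -0.63102652, -0.04104934]), 'torque': array([ 0.01922768, -0.02986633,  0.01207963]), 'finger_force': 0.0, 'finger_gap': 0.09324942360711325}
top grip_top [([261.5, 212.1], 0.96)]
top trigger_top [([294.0, 194.8], 0.6)]
top post_top []
top pivot_axis [([262.0, 212.7], 0.73), ([215.4, 209.8], 0.38)]
top post_at_stop [([259.4, 210.4], 0.88)]
top feeder [([261.3, 211.1], 0.68)]
top bottle [([161.4, 172.6], 0.45)]
top stapler [([413.3, 244.2], 0.71)]
side grip_top [([264.7, 257.8], 0.71)]
side trigger_top [([262.9, 260.7], 0.28)]
side post_top [([250.9, 275.0], 0.56)]
side pivot_axis [([266.3, 258.8], 0.81), ([228.6, 317.0], 0.71)]
side post_at_stop [([266.6, 259.7], 0.74)]
side feeder [([262.0, 257.6], 0.76)]
side bottle [([191.0, 309.7], 0.64)]
side stapler [([327.8, 181.3], 0.89), ([263.3, 259.3], 0.34)]
```

View pics/top0.png

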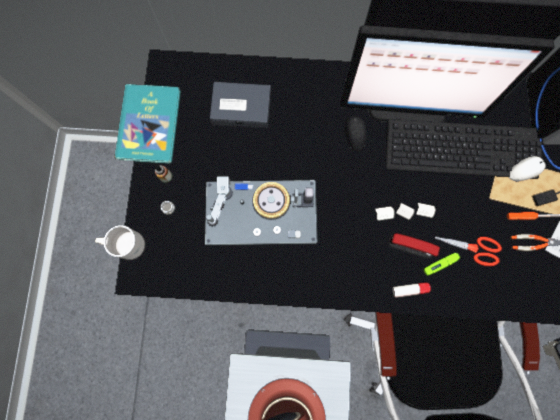

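View pics/side0.png

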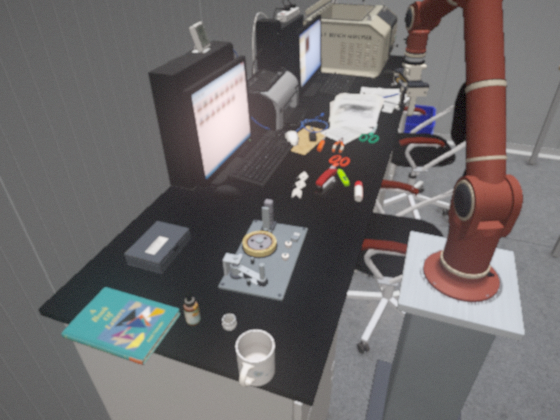

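The top view shows the feeder at about (205-317, 180-244), with the post at about (212, 220), the pivot at about (222, 185) and the grip at about (308, 197). In the side view the grip top is at about (268, 203) and the post top at about (263, 266). I'll zoom in on both.

```bash
python3 - <<'E'
from h import *
t=cv2.imread("pics/top0.png")[170:255,198:325];s=cv2.imread("pics/side0.png")[190:300,210:320]
cv2.imwrite("pics/tz.png",cv2.resize(t,None,fx=6,fy=6,interpolation=cv2.INTER_CUBIC))
cv2.imwrite("pics/sz.png",cv2.resize(s,None,fx=5.4,fy=5.4,interpolation=cv2.INTER_CUBIC))
for n in("top","side"):
    c=get_calibration(n);print(n,-np.array(c["R"]).T@c["t"],c["camera_matrix"][0][0])
    for l in ["feeder","post_top","trigger_top","grip_top"]:
        for d in spotter.outline_of(n,l)[:2]:
            m=d["pixels"].astype(np.uint8);print(n,l,round(float(d["score"]),2),np.round(d["location"],1),m.sum(),cv2.boundingRect(m))
            if l=="feeder":print(cv2.minAreaRect(np.argwhere(m)[:,::-1].astype(np.float32)))
for u in [(207,181),(316,180),(316,244),(206,245)]: print(atz("top",u,.01))
E
```

```text
top [0.29186646 0.02723701 1.23541211] 445.7447985161948
top feeder 0.74 [263.  210.8] 6692 (205, 177, 112, 68)
((260.1924133300781, 210.00888061523438), (66.87508392333984, 111.10318756103516), 89.37040710449219)
top post_top 0.67 [216.7 213. ] 346 (206, 190, 24, 37)
top post_top 0.19 [261.5 211.2] 6715 (205, 176, 111, 69)
top trigger_top 0.55 [293.4 196.3] 112 (288, 189, 11, 15)
top grip_top 0.7 [259.8 215.6] 6827 (204, 176, 113, 70)
side [0.17660473 0.94785106 0.82210998] 413.5542693623197
side feeder 0.96 [262.  256.8] 4759 (218, 200, 89, 100)
((262.72113037109375, 250.57986450195312), (69.00007629394531, 99.41132354736328), 19.855213165283203)
side post_top 0.61 [248.1 276.6] 534 (230, 262, 38, 25)
side trigger_top 0.56 [266.6 221.6] 203 (261, 206, 9, 26)
side grip_top 0.56 [265.  261.2] 4919 (218, 199, 90, 102)
[0.61490775 0.26593402]
[ 0.63878076 -0.04348871]
[ 0.45581228 -0.05306868]
[0.43252338 0.24993427]
```

View pics/tz.png

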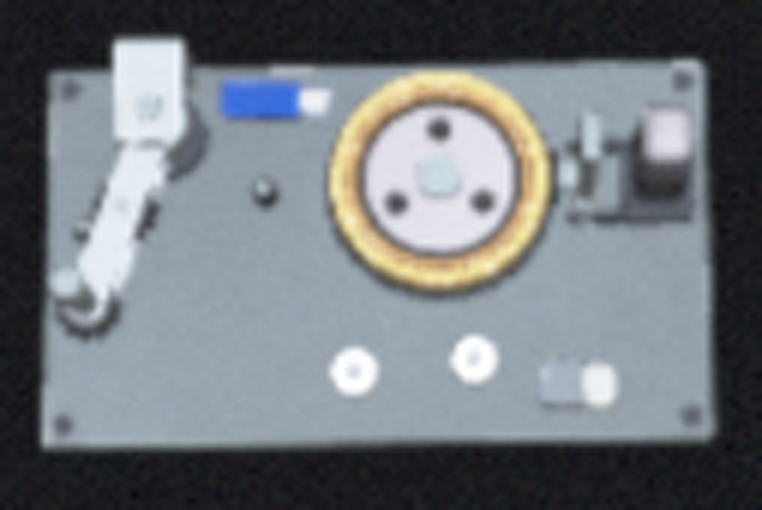

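View pics/sz.png

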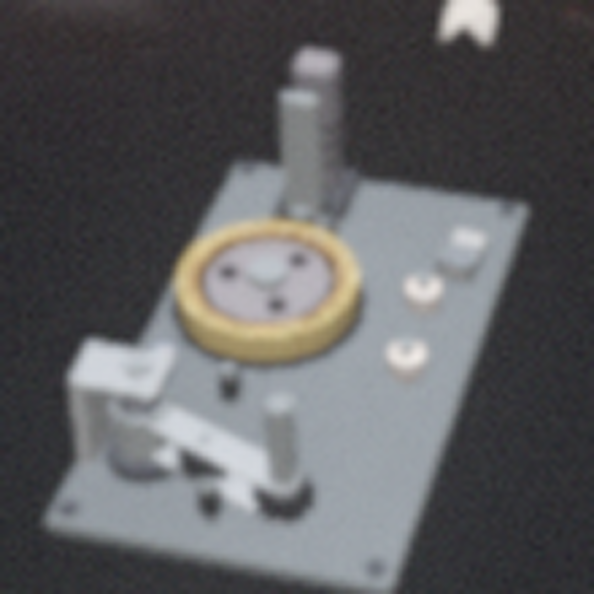

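In the top crop, the grip top is at (664,133), the trigger top at (592,130) and the post top at (66,283). In the side crop they are at (318,60), (300,97) and (281,402). The plate corners are clear in both crops. Next I'll triangulate and fit the feeder pose.

```bash
python3 - <<'E'
from h import *
from scipy.optimize import least_squares
T=lambda x,y:np.array([(x+.5)/6-.5+198,(y+.5)/6-.5+170])
S=lambda x,y:np.array([(x+.5)/5.4-.5+210,(y+.5)/5.4-.5+190])
for n,a,b in [("grip",T(664,133),S(318,60)),("trig",T(592,130),S(300,97)),("post",T(66,283),S(281,402))]:
    print(n,tri(a,b))
# feeder-frame points
F=[("top",T(50,72),(.09,.155,.01)),("top",T(706,62),(.09,-.155,.01)),("top",T(714,440),(-.09,-.155,.01)),("top",T(42,450),(-.09,.155,.01)),
("side",S(530,207),(-.09,-.155,.01)),("side",S(395,592),(-.09,.155,.01)),("side",S(45,522),(.09,.155,.01)),("side",S(237,160),(.09,-.155,.01)),
("top",T(66,283),(-.03,.131,.096)),("side",S(281,402),(-.03,.131,.096))]
def W(p,f):
    c,s=np.cos(p[2]),np.sin(p[2]);return np.array([p[0]+c*f[0]-s*f[1],p[1]+s*f[0]+c*f[1],f[2]])
r=least_squares(lambda p:np.concatenate([proj(n,W(p,f))-u for n,u,f in F]),[.53,.1,.1],loss="soft_l1")
p=r.x;print(p);print(np.round([proj(n,W(p,f))-u for n,u,f in F],1).tolist())
np.save("p.npy",p)
for k,f in dict(post=(-.03,.131,.096),stop=(-.011,.039,.096)).items():print(k,W(p,f))
c,s=np.cos(p[2]),np.sin(p[2])
for n,u,z in [("top",T(664,133),.11),("top",T(592,130),.107),("side",S(318,60),.11),("side",S(300,97),.107),("top",T(66,283),.096),("side",S(281,402),.096)]:
    d=atz(n,u,z);e=d-p[:2];print(n,d,"feeder",[c*e[0]+s*e[1],-s*e[0]+c*e[1]])
E
```

```text
grip (array([ 0.57711707, -0.0194168 ,  0.10922923]), np.float64(0.0005625515058176322))
trig (array([0.57673782, 0.01158835, 0.10461178]), np.float64(0.0013279553592687732))
post (array([0.49658215, 0.23528625, 0.09527976]), np.float64(0.00017383254409431004))
[0.53621662 0.10760422 0.08229119]
[[-0.2, -0.1], [-0.7, 0.0], [-0.1, -0.1], [-0.2, -0.2], [-0.1, -0.6], [-0.3, -0.8], [0.0, -0.5], [0.5, -0.3], [-0.2, 0.4], [0.2, -0.0]]
post [0.49555016 0.23569496 0.096     ]
stop [0.52204811 0.14556806 0.096     ]
top [ 0.57749446 -0.01926319] feeder [np.float64(0.03070986938308692), np.float64(-0.1298310514134431)]
top [0.57748583 0.01191608] feeder [np.float64(0.03326414731134291), np.float64(-0.0987565881838466)]
side [ 0.57607181 -0.01831913] feeder [np.float64(0.02936962814712102), np.float64(-0.1287732530907683)]
side [0.57396291 0.01481993] feeder [np.float64(0.02999184602460689), np.float64(-0.09557298990001002)]
top [0.49662708 0.2351996 ] feeder [np.float64(-0.028967434735364957), np.float64(0.13041778995913808)]
side [0.49608055 0.23599231] feeder [np.float64(-0.029446954959935177), np.float64(0.13125274132346984)]
```

Heights agree with the text: grip 0.109, trigger 0.105, post 0.095. Now I'll travel toward the squeeze point.

Emit:
step_arm(
  series=[
    {"tx":2,"ty":-1.6,"roll":4,"jaw":1},
    {"tx":5,"ty":-4,"roll":9,"jaw":1},
    {"tx":8,"ty":-6.4,"roll":14,"jaw":1},
    {"tx":11,"ty":-8.8,"roll":18,"jaw":1},
    {"tx":14,"ty":-11.1,"roll":18,"jaw":1},
  ],
)

```text
$.series[0]: bad value
```

Emit:
step_arm(
  series=[
    {"tx":2,"ty":-1.6,"tz":0,"roll":4,"jaw":1},
    {"tx":5,"ty":-4,"tz":0,"roll":9,"jaw":1},
    {"tx":8,"ty":-6.4,"tz":0,"roll":14,"jaw":1},
    {"tx":11,"ty":-8.8,"tz":0,"roll":18,"jaw":1},
    {"tx":14,"ty":-11.1,"tz":0,"roll":18,"jaw":1},
  ],
)

```text
clock: 1.72
tcp_pos: [0.3381, -0.4413, 0.2188]
ee_rot: [0.999, 0.04, 0.0, 0.0]
wrist_force: [0.2, -1.3, -0.3]
finger_gap: 0.0927
finger_force: 0.0
```

Emit:
step_arm(
  series=[
    {"tx":2,"ty":-3,"tz":0,"roll":0,"jaw":1},
    {"tx":4,"ty":-6,"tz":0,"roll":0,"jaw":1},
    {"tx":6.2,"ty":-9.3,"tz":0,"roll":0,"jaw":1},
    {"tx":8.4,"ty":-12.6,"tz":0,"roll":0,"jaw":1},
    {"tx":10.6,"ty":-15.9,"tz":0,"roll":0,"jaw":1},
  ],
)

```text
clock: 2.13
tcp_pos: [0.4307, -0.2742, 0.219]
ee_rot: [0.999, 0.041, 0.0, 0.0]
wrist_force: [0.7, 0.0, 0.8]
finger_gap: 0.0932
finger_force: 0.0
```

Emit:
step_arm(
  series=[
    {"tx":2,"ty":-3,"tz":0,"roll":0,"jaw":1},
    {"tx":4,"ty":-6,"tz":0,"roll":0,"jaw":1},
    {"tx":6,"ty":-9,"tz":0,"roll":0,"jaw":1},
    {"tx":8,"ty":-12,"tz":0,"roll":0,"jaw":1},
    {"tx":8,"ty":-12,"tz":0,"roll":0,"jaw":1},
  ],
)

```text
clock: 2.55
tcp_pos: [0.504, -0.14, 0.2189]
ee_rot: [0.999, 0.048, 0.002, -0.003]
wrist_force: [0.1, 1.0, -0.1]
finger_gap: 0.0929
finger_force: 0.0
```

Emit:
step_arm(
  series=[
    {"tx":2.1,"ty":-3,"tz":0,"roll":0,"jaw":1},
    {"tx":4.2,"ty":-6,"tz":0,"roll":0,"jaw":1},
    {"tx":6.2,"ty":-9,"tz":0,"roll":0,"jaw":1},
    {"tx":8.2,"ty":-11.8,"tz":0,"roll":0,"jaw":1},
    {"tx":8.2,"ty":-11.8,"tz":0,"roll":0,"jaw":1},
  ],
)

```text
clock: 2.97
tcp_pos: [0.5748, -0.0155, 0.2186]
ee_rot: [0.999, 0.048, 0.002, -0.003]
wrist_force: [-0.6, 1.0, -0.4]
finger_gap: 0.0929
finger_force: 0.0
```

Emit:
step_arm(
  series=[
    {"tx":0,"ty":0,"tz":1,"roll":0,"jaw":1},
    {"tx":0,"ty":0,"tz":3,"roll":0,"jaw":1},
    {"tx":0,"ty":0,"tz":5,"roll":0,"jaw":1},
    {"tx":0,"ty":0,"tz":7,"roll":0,"jaw":1},
    {"tx":0,"ty":0,"tz":7,"roll":0,"jaw":1},
  ],
)

```text
clock: 3.38
tcp_pos: [0.5677, -0.0275, 0.1444]
ee_rot: [0.999, 0.04, -0.005, 0.0]
wrist_force: [-1.1, 0.2, -1.0]
finger_gap: 0.0929
finger_force: 0.0
```

```bash
python3 - <<'E'
from h import *
s=capture("side")[160:270,210:320];t=capture("top")[140:250,250:360]
cv2.imwrite("pics/a1.png",cv2.resize(np.hstack([s,t]),None,fx=3.6,fy=3.6,interpolation=cv2.INTER_CUBIC)[:,:,::-1])
o=bot.get_obs();print(o["clock"],o["tcp_pos"],o["ee_rot"],o["joints"])
R=np.load("p.npy");d=o["tcp_pos"][:2]-R[:2];c,s=np.cos(R[2]),np.sin(R[2]);print(c*d[0]+s*d[1],-s*d[0]+c*d[1])
E
```

```text
3.4833 [ 0.57079012 -0.02693122  0.14810442] [ 9.99191910e-01  4.01770281e-02 -1.09424634e-03  3.69840272e-04] [ 0.01641318  0.57132166 -0.01244417  1.74200566  0.01025237  0.83047885
 -1.49140641]
0.02339791815081528 -0.13692205290633866
```

View pics/a1.png

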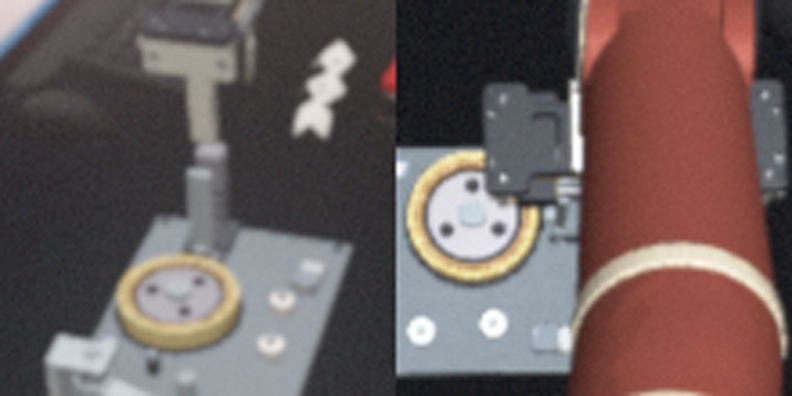

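The open gripper is over the grip, but about 12 mm too far right (-y) and 6 mm too near. I'll correct that above the grip before descending.

Emit:
step_arm(
  series=[
    {"tx":0.4,"ty":-0.7,"tz":0,"roll":0,"jaw":1},
    {"tx":0.7,"ty":-1.2,"tz":0,"roll":0,"jaw":1},
    {"tx":0.7,"ty":-1.2,"tz":0,"roll":0,"jaw":1},
    {"tx":0.7,"ty":-1.2,"tz":0,"roll":0,"jaw":1},
    {"tx":0.7,"ty":-1.2,"tz":0,"roll":0,"jaw":1},
  ],
)

```text
clock: 3.9
tcp_pos: [0.578, -0.0125, 0.1492]
ee_rot: [0.999, 0.042, 0.0, 0.0]
wrist_force: [-0.2, -1.5, -0.0]
finger_gap: 0.0927
finger_force: 0.0
```

```bash
cat >> h.py <<'E'
def st():
    o=bot.get_obs();R=np.load("p.npy");d=o["tcp_pos"][:2]-R[:2];c,s=np.cos(R[2]),np.sin(R[2])
    print(round(o["clock"],2),"world",o["tcp_pos"].round(4),"feeder",round(c*d[0]+s*d[1],4),round(-s*d[0]+c*d[1],4),"rot",o["ee_rot"].round(3),"F",o["wrist_force"].round(1),o["finger_gap"].round(4),o["finger_force"])
E
python3 -c "
from h import *
st();capture('side');st();capture('side');st()"
```

```text
Traceback (most recent call last):
  File "h.py", line 18, in st
    print(round(o["clock"],2),"world",o["tcp_pos"].round(4),"feeder",round(c*d[0]+s*d[1],4),round(-s*d[0]+c*d[1],4),"rot",o["ee_rot"].round(3),"F",o["wrist_force"].round(1),o["finger_gap"].round(4),o["finger_force"])
                                                                                                                                                                             ^^^^^^^^^^^^^^^^^^^^^
AttributeError: 'float' object has no attribute 'round'
```

Emit:
step_arm(
  series=[
    {"tx":-0.1,"ty":0.1,"tz":1.5,"roll":0,"jaw":1},
    {"tx":-0.1,"ty":0.1,"tz":3.5,"roll":0,"jaw":1},
    {"tx":-0.1,"ty":0.1,"tz":5.5,"roll":0,"jaw":1},
    {"tx":-0.1,"ty":0.1,"tz":7.5,"roll":0,"jaw":1},
    {"tx":-0.1,"ty":0.1,"tz":8.2,"roll":0,"jaw":1},
  ],
)

```text
clock: 4.32
tcp_pos: [0.5749, -0.014, 0.0643]
ee_rot: [0.999, 0.041, -0.002, 0.0]
wrist_force: [-0.1, -0.7, -0.3]
finger_gap: 0.0931
finger_force: 0.0
```

```bash
sed -i 's/o\["finger_gap"\].round(4)/round(o["finger_gap"],4)/' h.py
python3 -c "
from h import *
st();cv2.imwrite('pics/a2.png',capture('side')[:,:,::-1]);capture('side');st()"
```

```text
4.32 world [ 0.5749 -0.014   0.0643] feeder 0.0286 -0.1244 rot [ 0.999  0.041 -0.002  0.   ] F [-0.1 -0.7 -0.3] 0.0931 0.0
4.42 world [ 0.5758 -0.014   0.0656] feeder 0.0294 -0.1244 rot [ 0.999  0.041 -0.002  0.   ] F [-0.5  0.3  0.4] 0.0929 0.0
```

Well placed, so I'll squeeze.

Emit:
step_arm(
  series=[
    {"tx":0,"ty":0,"tz":0,"roll":0,"jaw":0.5},
    {"tx":0,"ty":0,"tz":0,"roll":0,"jaw":0.2},
    {"tx":0,"ty":0,"tz":0,"roll":0,"jaw":0.2},
    {"tx":0,"ty":0,"tz":0,"roll":0,"jaw":0.2},
    {"tx":0,"ty":0,"tz":0,"roll":0,"jaw":0.2},
  ],
)

```text
clock: 4.83
tcp_pos: [0.5772, -0.0137, 0.0674]
ee_rot: [0.999, 0.041, 0.001, -0.0]
wrist_force: [0.0, -0.8, -0.2]
finger_gap: 0.0644
finger_force: 0.0
```

Emit:
step_arm(
  series=[
    {"tx":0,"ty":0,"tz":0,"roll":0,"jaw":0.2},
    {"tx":0,"ty":0,"tz":0,"roll":0,"jaw":0.2},
    {"tx":0,"ty":0,"tz":0,"roll":0,"jaw":0.2},
    {"tx":0,"ty":0,"tz":0,"roll":0,"jaw":0.2},
    {"tx":0,"ty":0,"tz":0,"roll":0,"jaw":0.2},
  ],
)

```text
clock: 5.25
tcp_pos: [0.5772, -0.013, 0.0672]
ee_rot: [0.999, 0.042, 0.0, -0.0]
wrist_force: [-0.5, 2.3, 3.5]
finger_gap: 0.0361
finger_force: 28.7
```

Emit:
step_arm(
  series=[
    {"tx":0,"ty":0,"tz":0,"roll":0,"jaw":0.1},
    {"tx":0,"ty":0,"tz":0,"roll":0,"jaw":0.1},
    {"tx":0,"ty":0,"tz":0,"roll":0,"jaw":0.1},
    {"tx":0,"ty":0,"tz":0,"roll":0,"jaw":0.1},
    {"tx":0,"ty":0,"tz":0,"roll":0,"jaw":0.1},
  ],
)

```text
clock: 5.67
tcp_pos: [0.5772, -0.013, 0.0671]
ee_rot: [0.999, 0.042, 0.0, -0.0]
wrist_force: [-1.4, 2.9, 5.4]
finger_gap: 0.0363
finger_force: 28.7
```

```bash
python3 -c "
from h import *
st();s=capture('side');cv2.imwrite('pics/a3.png',cv2.resize(s[160:250,225:315],None,fx=6,fy=6,interpolation=cv2.INTER_CUBIC)[:,:,::-1]);st()"
```

```text
5.67 world [ 0.5772 -0.013   0.0671] feeder 0.0309 -0.1236 rot [ 0.999  0.042  0.    -0.   ] F [-1.4  2.9  5.4] 0.0363 28.658993896096945
5.72 world [ 0.5772 -0.013   0.0671] feeder 0.0309 -0.1236 rot [ 0.999  0.042  0.    -0.   ] F [0.5 4.3 6. ] 0.0359 28.65915259346366
```

View pics/a3.png

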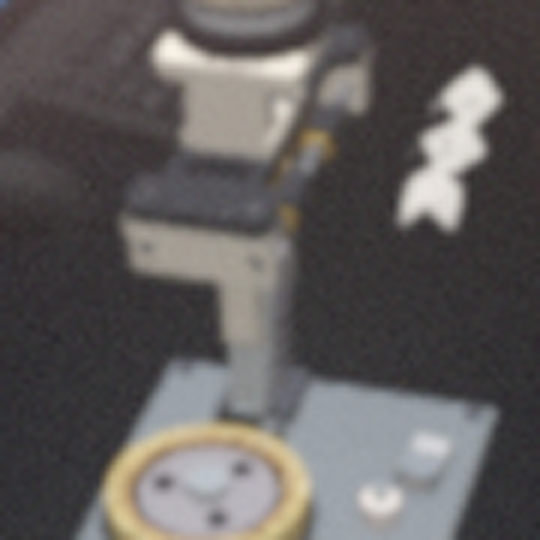

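The fingers have closed on grip and trigger with a 36 mm gap at 29 N. That matches the fully-in geometry at the pad's lower edge. Now I'll release and let the trigger spring out.

Emit:
step_arm(
  series=[
    {"tx":0,"ty":0,"tz":0,"roll":0,"jaw":1},
    {"tx":0,"ty":0,"tz":0,"roll":0,"jaw":1},
    {"tx":0,"ty":0,"tz":0,"roll":0,"jaw":1},
    {"tx":0,"ty":0,"tz":0,"roll":0,"jaw":1},
    {"tx":0,"ty":0,"tz":0,"roll":0,"jaw":1},
  ],
)

```text
clock: 6.13
tcp_pos: [0.5766, -0.0147, 0.0664]
ee_rot: [0.999, 0.041, -0.0, 0.001]
wrist_force: [-0.3, 0.4, -0.1]
finger_gap: 0.0648
finger_force: 0.0
```

Emit:
step_arm(
  series=[
    {"tx":0,"ty":0,"tz":0,"roll":0,"jaw":1},
    {"tx":0,"ty":0,"tz":0,"roll":0,"jaw":1},
    {"tx":0,"ty":0,"tz":0,"roll":0,"jaw":1},
    {"tx":0,"ty":0,"tz":0,"roll":0,"jaw":1},
    {"tx":0,"ty":0,"tz":0,"roll":0,"jaw":1},
  ],
)

```text
clock: 6.55
tcp_pos: [0.5767, -0.0143, 0.0665]
ee_rot: [0.999, 0.041, -0.0, 0.0]
wrist_force: [-0.2, 0.1, 0.7]
finger_gap: 0.0925
finger_force: 0.0
```

Emit:
step_arm(
  series=[
    {"tx":0,"ty":0,"tz":-2,"roll":0,"jaw":1},
    {"tx":0,"ty":0,"tz":-5,"roll":0,"jaw":1},
    {"tx":0,"ty":0,"tz":-8,"roll":0,"jaw":1},
    {"tx":0,"ty":0,"tz":-10,"roll":0,"jaw":1},
    {"tx":-0.3,"ty":-1.5,"tz":-10,"roll":0,"jaw":1},
  ],
)

```text
clock: 6.97
tcp_pos: [0.5765, -0.0032, 0.1716]
ee_rot: [0.999, 0.038, 0.005, 0.002]
wrist_force: [0.4, -0.8, 0.3]
finger_gap: 0.0928
finger_force: 0.0
```

Emit:
step_arm(
  series=[
    {"tx":-1,"ty":-4,"tz":0,"roll":0,"jaw":0.8},
    {"tx":-1.9,"ty":-8,"tz":0,"roll":0,"jaw":0.6},
    {"tx":-2.8,"ty":-12,"tz":0,"roll":0,"jaw":0.6},
    {"tx":-3.7,"ty":-16,"tz":0,"roll":0,"jaw":0.6},
    {"tx":-4.4,"ty":-19,"tz":0,"roll":0,"jaw":0.6},
  ],
)

```text
clock: 7.38
tcp_pos: [0.5114, 0.1906, 0.1668]
ee_rot: [0.999, 0.043, -0.0, -0.001]
wrist_force: [-0.1, 0.9, 0.2]
finger_gap: 0.0644
finger_force: 0.0
```

Emit:
step_arm(
  series=[
    {"tx":-0.7,"ty":-3,"tz":0,"roll":0,"jaw":0.6},
    {"tx":-1.3,"ty":-5,"tz":0,"roll":0,"jaw":0.6},
    {"tx":-1.3,"ty":-5,"tz":0,"roll":0,"jaw":0.6},
    {"tx":-1.3,"ty":-5,"tz":0,"roll":0,"jaw":0.6},
    {"tx":-1.3,"ty":-5,"tz":0,"roll":0,"jaw":0.6},
  ],
)

```text
clock: 7.8
tcp_pos: [0.4965, 0.2338, 0.1666]
ee_rot: [0.999, 0.04, 0.0, 0.001]
wrist_force: [0.0, 0.4, -0.1]
finger_gap: 0.0559
finger_force: 0.0
```

```bash
python3 - <<'E'
from h import *
st();s=capture('side');t=capture('top');st()
f=lambda a,r,c:cv2.resize(a[r:r+90,c:c+90],None,fx=4.4,fy=4.4,interpolation=cv2.INTER_CUBIC)
cv2.imwrite('pics/a4.png',np.hstack([f(s,200,220),f(t,160,245)])[:,:,::-1])
E
```

```text
7.8 world [0.4965 0.2338 0.1666] feeder -0.0292 0.1291 rot [0.999 0.04  0.    0.001] F [ 0.   0.4 -0.1] 0.0559 0.0
7.9 world [0.4969 0.2332 0.1667] feeder -0.0289 0.1284 rot [0.999 0.04  0.    0.001] F [ 0.  -0.1 -0.2] 0.0555 0.0
```

View pics/a4.png

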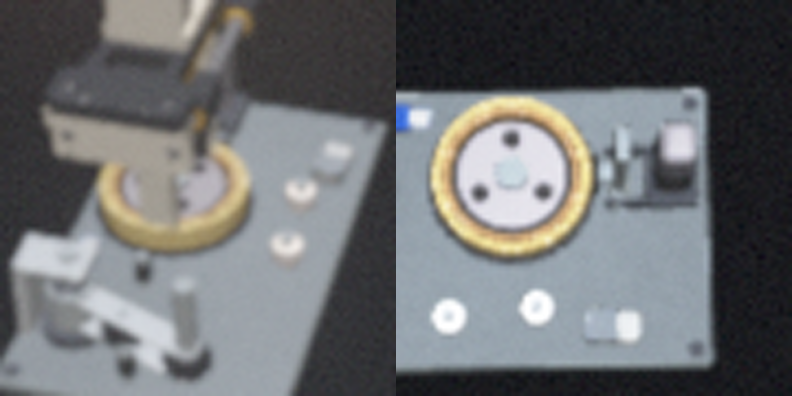

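The trigger is out again, with the same gap as at the start, and the post is still at rest. I'll descend over the post and pinch it.

Emit:
step_arm(
  series=[
    {"tx":0,"ty":-0.2,"tz":2,"roll":0,"jaw":0.6},
    {"tx":0,"ty":-0.2,"tz":5,"roll":0,"jaw":0.6},
    {"tx":0,"ty":-0.2,"tz":8,"roll":0,"jaw":0.6},
    {"tx":0,"ty":-0.2,"tz":10.7,"roll":0,"jaw":0.6},
    {"tx":0,"ty":-0.2,"tz":10.7,"roll":0,"jaw":0.6},
  ],
)

```text
clock: 8.32
tcp_pos: [0.493, 0.2339, 0.0551]
ee_rot: [0.999, 0.04, -0.005, 0.003]
wrist_force: [-1.1, -0.1, -0.2]
finger_gap: 0.056
finger_force: 0.0
```

Emit:
step_arm(
  series=[
    {"tx":0,"ty":0,"tz":0,"roll":0,"jaw":0.4},
    {"tx":0,"ty":0,"tz":0,"roll":0,"jaw":0},
    {"tx":0,"ty":0,"tz":0,"roll":0,"jaw":0},
    {"tx":0,"ty":0,"tz":0,"roll":0,"jaw":0},
    {"tx":0,"ty":0,"tz":0,"roll":0,"jaw":0},
  ],
)

```text
clock: 8.73
tcp_pos: [0.4967, 0.2378, 0.0611]
ee_rot: [0.999, 0.041, 0.001, -0.001]
wrist_force: [0.3, -0.1, 0.1]
finger_gap: 0.0268
finger_force: 0.0
```

Emit:
step_arm(
  series=[
    {"tx":0,"ty":0,"tz":0,"roll":0,"jaw":0},
    {"tx":0,"ty":0,"tz":0,"roll":0,"jaw":0},
    {"tx":0,"ty":0,"tz":0,"roll":0,"jaw":0},
    {"tx":0,"ty":0,"tz":0,"roll":0,"jaw":0},
    {"tx":0,"ty":0,"tz":0,"roll":0,"jaw":0},
  ],
)

```text
clock: 9.15
tcp_pos: [0.4962, 0.2363, 0.0603]
ee_rot: [0.999, 0.041, 0.0, 0.001]
wrist_force: [-0.8, -3.2, 7.3]
finger_gap: 0.0129
finger_force: 30.0
```

```bash
python3 - <<'E'
from h import *
st();a0=np.arctan2(.0305,-.0847);p=np.array([.0547,.1005])
for a in np.r_[np.arange(0,1.11,.1),1.15,1.2]:
    q=.09*np.array([np.cos(a0+a),np.sin(a0+a)])+p;print(round(a,2),"tx",round(100*(q[0]+.03),1),"ty",round(-100*(q[1]-.131),1))
E
```

```text
9.15 world [0.4962 0.2363 0.0603] feeder -0.0293 0.1316 rot [0.999 0.041 0.    0.001] F [-0.8 -3.2  7.3] 0.0129 30.001143515110016
0.0 tx 0.0 ty 0.0
0.1 tx -0.3 ty 0.9
0.2 tx -0.4 ty 1.7
0.3 tx -0.5 ty 2.6
0.4 tx -0.5 ty 3.5
0.5 tx -0.4 ty 4.4
0.6 tx -0.2 ty 5.3
0.7 tx 0.0 ty 6.2
0.8 tx 0.4 ty 7.0
0.9 tx 0.8 ty 7.8
1.0 tx 1.3 ty 8.5
1.1 tx 1.9 ty 9.2
1.15 tx 2.2 ty 9.5
1.2 tx 2.6 ty 9.8
```

Emit:
step_arm(
  series=[
    {"tx":-0.3,"ty":0.9,"tz":0,"roll":0,"jaw":0},
    {"tx":-0.4,"ty":1.7,"tz":0,"roll":0,"jaw":0},
    {"tx":-0.5,"ty":2.6,"tz":0,"roll":0,"jaw":0},
    {"tx":-0.5,"ty":3.5,"tz":0,"roll":0,"jaw":0},
    {"tx":-0.4,"ty":4.4,"tz":0,"roll":0,"jaw":0},
  ],
)

```text
clock: 9.57
tcp_pos: [0.4914, 0.1985, 0.0602]
ee_rot: [0.999, 0.045, -0.003, -0.003]
wrist_force: [-7.6, 7.2, 10.2]
finger_gap: 0.0132
finger_force: 30.0
```

```bash
python3 - <<'E'
from h import *
st();capture("side");st()
E
```

```text
9.57 world [0.4914 0.1985 0.0602] feeder -0.0372 0.0943 rot [ 0.999  0.045 -0.003 -0.003] F [-7.6  7.2 10.2] 0.0132 29.999316036701202
9.62 world [0.4916 0.1957 0.0602] feeder -0.0372 0.0915 rot [ 0.999  0.043 -0.003 -0.002] F [-6.8  5.5  9.1] 0.013 29.994733929634094
```

Emit:
step_arm(
  series=[
    {"tx":0.1,"ty":0.9,"tz":0,"roll":0,"jaw":0},
    {"tx":0.3,"ty":1.8,"tz":0,"roll":0,"jaw":0},
    {"tx":0.6,"ty":2.6,"tz":0,"roll":0,"jaw":0},
    {"tx":1.0,"ty":3.4,"tz":0,"roll":0,"jaw":0},
    {"tx":1.5,"ty":4.1,"tz":0,"roll":0,"jaw":0},
  ],
)

```text
clock: 10.03
tcp_pos: [0.5085, 0.1578, 0.0602]
ee_rot: [0.999, 0.044, -0.004, -0.002]
wrist_force: [-9.4, 4.6, 11.1]
finger_gap: 0.0135
finger_force: 30.0
```

Emit:
step_arm(
  series=[
    {"tx":0.3,"ty":0.4,"tz":0,"roll":0,"jaw":0},
    {"tx":0.6,"ty":0.7,"tz":0,"roll":0,"jaw":0},
    {"tx":0.8,"ty":0.9,"tz":0,"roll":0,"jaw":0},
    {"tx":0.8,"ty":0.9,"tz":0,"roll":0,"jaw":0},
    {"tx":0.8,"ty":0.9,"tz":0,"roll":0,"jaw":0},
  ],
)

```text
clock: 10.45
tcp_pos: [0.5173, 0.1489, 0.0601]
ee_rot: [0.999, 0.044, -0.004, -0.002]
wrist_force: [-8.9, 4.3, 10.7]
finger_gap: 0.0132
finger_force: 30.0
```

```bash
python3 - <<'E'
from h import *
st();capture("side");st()
E
```

```text
10.45 world [0.5173 0.1489 0.0601] feeder -0.0155 0.0427 rot [ 0.999  0.044 -0.004 -0.002] F [-8.9  4.3 10.7] 0.0132 30.003275871276855
10.5 world [0.5172 0.1489 0.0601] feeder -0.0155 0.0427 rot [ 0.999  0.044 -0.004 -0.002] F [-8.1  4.9 12.1] 0.0134 30.003115832805634
```

Emit:
step_arm(
  series=[
    {"tx":0.2,"ty":0.2,"tz":0,"roll":0,"jaw":0},
    {"tx":0.3,"ty":0.3,"tz":0,"roll":0,"jaw":0},
    {"tx":0.4,"ty":0.4,"tz":0,"roll":0,"jaw":0},
    {"tx":0.4,"ty":0.4,"tz":0,"roll":0,"jaw":0},
    {"tx":0.4,"ty":0.4,"tz":0,"roll":0,"jaw":0},
  ],
)

```text
clock: 10.92
tcp_pos: [0.5212, 0.1455, 0.0601]
ee_rot: [0.999, 0.044, -0.005, -0.002]
wrist_force: [-9.2, 4.1, 11.6]
finger_gap: 0.0134
finger_force: 30.0
```

Emit:
step_arm(
  series=[
    {"tx":0.1,"ty":0.1,"tz":0,"roll":0,"jaw":0},
    {"tx":0.2,"ty":0.2,"tz":0,"roll":0,"jaw":0},
    {"tx":0.3,"ty":0.3,"tz":0,"roll":0,"jaw":0},
    {"tx":0.3,"ty":0.3,"tz":0,"roll":0,"jaw":0},
    {"tx":0.3,"ty":0.3,"tz":0,"roll":0,"jaw":0},
  ],
)

```text
clock: 11.33
tcp_pos: [0.5214, 0.1453, 0.0601]
ee_rot: [0.999, 0.045, -0.007, -0.003]
wrist_force: [-13.4, 7.2, 15.2]
finger_gap: 0.0135
finger_force: 30.0
```

```bash
python3 - <<'E'
from h import *
st();capture("side");st()
E
```

```text
11.33 world [0.5214 0.1453 0.0601] feeder -0.0117 0.0388 rot [ 0.999  0.045 -0.007 -0.003] F [-13.4   7.2  15.2] 0.0135 30.014263093471527
11.38 world [0.5213 0.1453 0.0601] feeder -0.0117 0.0388 rot [ 0.999  0.045 -0.007 -0.003] F [-13.9   7.8  15.6] 0.0131 30.01411110162735
```

The TCP is at the predicted stop point: the last 4 mm commanded moved it 0.3 mm and the force rose. I'll add a little more push and check.

Emit:
step_arm(
  series=[
    {"tx":0.1,"ty":0.1,"tz":0,"roll":0,"jaw":0},
    {"tx":0.2,"ty":0.2,"tz":0,"roll":0,"jaw":0},
    {"tx":0.2,"ty":0.2,"tz":0,"roll":0,"jaw":0},
    {"tx":0.2,"ty":0.2,"tz":0,"roll":0,"jaw":0},
    {"tx":0.2,"ty":0.2,"tz":0,"roll":0,"jaw":0},
  ],
)

```text
clock: 11.8
tcp_pos: [0.5216, 0.1451, 0.0601]
ee_rot: [0.999, 0.045, -0.009, -0.004]
wrist_force: [-15.9, 10.0, 16.0]
finger_gap: 0.0136
finger_force: 30.0
```

```bash
python3 - <<'E'
from h import *
st();s=capture('side');t=capture('top');st()
f=lambda a,r,c:cv2.resize(a[r:r+120,c:c+120],None,fx=3.3,fy=3.3,interpolation=cv2.INTER_CUBIC)
cv2.imwrite('pics/a5.png',np.hstack([f(s,190,205),f(t,150,200)])[:,:,::-1])
E
```

```text
11.8 world [0.5216 0.1451 0.0601] feeder -0.0115 0.0386 rot [ 0.999  0.045 -0.009 -0.004] F [-15.9  10.   16. ] 0.0136 30.026586949825287
11.9 world [0.5216 0.1451 0.06  ] feeder -0.0115 0.0386 rot [ 0.999  0.045 -0.009 -0.004] F [-16.4  10.2  17.3] 0.0135 30.026340186595917
```

View pics/a5.png

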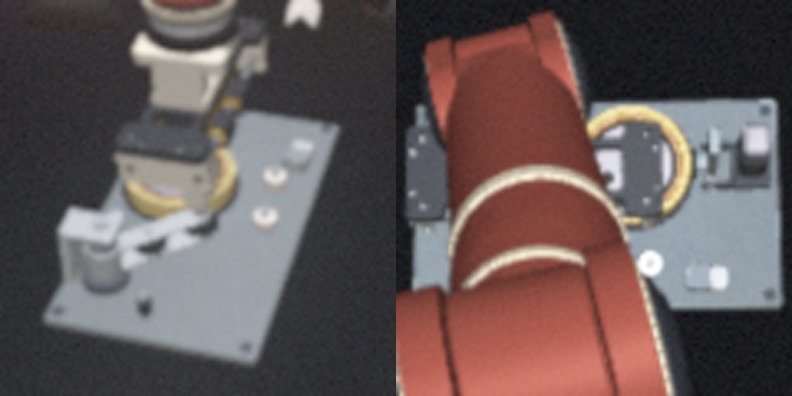

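The side view shows the tension arm swung well off its rest pin (crop ~(143,300)) to the stop side, with the gripper holding the post. The trigger is still out and the eraser hasn't moved. I'm handing in.

```bash
python3 -c "
from h import *
print(bot.hand_in())"
```

```text
the job is handed in; nothing more can be done
None
```

I squeezed the brake trigger fully in and it sprang back out. I then swung the tension arm to its far stop and handed in at about 12 s with the gripper still holding it there; hand-in returned no verdict.

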